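Hang a saddle shoe on the oiling bar and oil it

ROBOT

A 7-joint arm with a two-finger parallel gripper is mounted at the origin on a cart in front of the work surface, level with it; the furniture and walls round the work are solid. World frame = base frame: x ahead of the robot, y to its left, z up, the work surface at z = 0. Lengths are in mm, angles in rad, forces in N, time in s.
With the tool pointing down it reaches from about 400 to 850 mm from the base axis. Payload 10.4 kg.
Tool frame: the origin (TCP) lies where the fingers leave the gripper's body, on its centre line; the fingertips stand 73 mm ahead of it and the grasp point (between the pads) lies 54 mm ahead of it; z points along the fingers, y is the line along which they close (so a half turn about z gives the same grasp; the last joint's range is limited). The gripper opens to 85 mm and grips with 20 to 120 N. Pads are 22 mm wide; open, the fingers measure 114 mm over their backs; the gripper's body (76 mm by 85 mm) begins 54 mm behind the grasp point. The pads swing forward as they close: fully open they stand 13 mm farther back than shut.
Start: joints at [1.082, 0.332, -0.065, 1.46, 0.022, 1.35, -0.088], TCP at [280.731, -558.421, 303.938] pointing down, gripper open.
Joint ranges: [-2.6, 2.6], [-0.5, 2.12], [-1.47, 1.34], [0.16, 2.42], [-1.27, 4.41], [0.06, 2.06], [-2.6, 2.6]. Speed limits (rad/s): [2.22, 2.22, 2.79, 2.79, 3.14, 3.14, 3.14].

INTERFACE

Orientations are given as a 3x3 rotation matrix whose columns are the frame's x, y, z axes.
In Python, from station import ctrl gives the robot as it stands.
- The arm moves only by the shell command python3 -m creep 'ROWS' [OPENING] [FORCE]. ROWS is JSON, a list of rows, each an object of numbers: "tx", "ty", "tz": the shift along the tool's x, y, z in m; "twist": the turn about the tool's z in degrees. In form: [{"tx": .., "ty": .., "tz": .., "twist": ..}, ...]. A call has exactly 8 rows; each row shifts and turns the commanded pose from where the row before left it, along the tool's axes as they then stand; what a row does not reach is not made up. A row lasts 1/10 s, in which the tool goes at most 50 mm and 8.59 degrees, less where a joint would pass 70% of its speed; a pose out of reach is approached as far as the arm can. A call is refused whole if a number of a shift passes 0.05 or a number of a turn 8.59, either way. A call with a gripper value outside its range is refused whole. OPENING is the finger opening in m, from 0 to 0.0854, set as the call begins (- or left out, the last holds). The fingers move at their own pace and stop on an object; FORCE is the grip in N (left out, the last holds). Time passes only in rows, so rows that do not move let the fingers close, or fill a call up. It gives the time, the measured TCP pose, the force, the opening and the grip force at its end, in the units of the state.
- ctrl.get_obs(): the state, without advancing time (a new reading comes with each control period).
- ctrl.get_image(name): name is "scene" or "top"; returns a dict with "pixels" (384x512x3 uint8, red, green, blue), "range_z" (384x512 float32, mm along the optical axis (not along the pixel's ray), 0 where there is no reading), "vfov" (degrees; the focal length in pixels is half the picture's height over the tangent of half this angle, whatever the lens; pixels are square), "cx", "cy" (the principal point, pixels), "k1" (the pictures are not rectified: a ray, as slopes to the right and down, at radius r is drawn at 1 + k1 r^2 times it, then the intrinsics apply), "R" (3x3) and "t" (3): a world point X has camera coordinates R X + t. Camera axes: x right, y down, z forward; pixel columns grow to the right and rows downward; lengths in mm; the calibration is good to about 2 mm. A picture is of the moment at which its call begins.
- ctrl.hand_in(): hands the job in; it is judged then, once.
The state is a dict: "time": time; "joints": joint angles; "dq": joint speeds; "joint_torque": joint torques, N m; "tool_pos": TCP position; "orientation": TCP orientation; "wrist_force": force on the tool from outside, world axes, zero at the start; "ft_torque": the same for the moment, N m; "width": finger opening in mm; "gripper_force": force on a finger pad.
Only numpy, scipy, OpenCV 4.12 (cv2) and the standard library are available. Lean on these libraries where they do the work, as an engineer would, in place of code of your own. Each camera call takes 0.05 s, during which the arm holds its last target. There are 200 camera calls.

TASK

Push the brass saddle shoe along its ledge, without lifting it, until it drops off the end and hangs level over the steel bar with its oil hole right under the copper nozzle. Only then press the red pump plunger all the way down to its stop and let it spring back, leaving the shoe hanging under the nozzle. Leave the other things on the bench where they are.

Things in the scene. Friction and masses are not known exactly. Their poses are not given: they have to be found in the camera images.
- oiler: Oiling station, fixed, 340 x 90 mm grey base. Origin: centre of its underside, on the bench; +x runs the way the shoe is pushed: ledge (x -165 to -20 mm), bar, then blue pump tower (x 118 to 168, 64 wide, top at z 122). Ledge top is flat, z 50 mm, with low side curbs (inner faces y +-32.5, top z 56).
- bar: Steel bar, flat on top, 24 mm wide, 22 high, fixed to the tower, level along the oiler's x at y 0, from its free stepped-down end at x -16 mm (facing the ledge) to the tower at 118; its top at z 80 mm. Pose given: same origin and axes as the oiler.
- shoe: Loose brass upside-down U, 84 mm long (x), 58 wide, 0.35 kg; legs 10 thick, 38 apart; top plate 35 to 41 mm above the feet. At its rear (-x) end a push lug, 44 wide, 6 thick, rises to 61 mm, rear face at x -42. Origin: mid-length between the feet, at their underside; +x is the push direction. Starts on the ledge, clear of the bar; hung on the bar it sits 5 mm lower.
- nozzle (a point): Point just below the mouth of the copper nozzle, over the bar's axis: oiler x 88, z 100 mm. The oil hole belongs below it. The nozzle pipe reaches out from the tower at z 103 to 117 mm, from x 85 on.
- oil_hole (a point): The small black oil hole in the top plate of the shoe, 28 mm ahead (+x) of the shoe's middle.
- plunger_top (a point): Centre of the top face of the red pump plunger (34 mm wide round head) on top of the tower; moves with it. Released it is 167 mm above the bench.
- plunger (a joint): Plunger stroke in m: 0 released, 0.012 pressed to its stop. Sprung; about 7 N at the stop.
- housing_1: Bystander: white flanged housing, 45 mm wide, 31 tall. Origin at the centre of its underside.
- housing_2: Bystander: white flanged housing, 45 mm wide, 34 tall. Origin at the centre of its underside.
- oil_bottle: Bystander: small clear bottle with a needle, 28 mm wide, 112 tall. Origin at the centre of its underside.
Things that resemble listed ones, but are neither listed nor needed, are in the scene too. Of the things like the shoe, leave any that is blue; of the rest the larger one is meant.

How it is judged (in metres and radians):
On the way, in this order (a step that is already met when the one before it is completed fails the run):
1. the shoe hangs level on the bar, off the ledge, its oil hole within 10 mm of the point under the nozzle (horizontal distance between oil_hole and nozzle below 0.01 m and z of shoe in the frame of oiler between 0.038 and 0.049 m and angle between shoe's own z axis and vertical below 0.15 rad and linear speed of shoe below 0.02 m/s), for 0.2 s.
2. the plunger is pressed to its stop (at least 10.5 of 12 mm) (value of joint plunger above 0.0105 m), for 0.05 s.
At the end, for the whole second after the job is handed in: The shoe hangs at rest on the bar, its origin 38 to 49 mm above the station's underside, upright within 0.15 rad, its oil hole within 10 mm sideways of the nozzle; the plunger has sprung back (under 2 mm) (all of step 1 and value of joint plunger below 0.002 m); the robot touches nothing.
It fails at once if the shoe is lifted more than 12 mm off the ledge's height (z of shoe in the frame of oiler above 0.062 m).
It fails at once if the plunger is pressed (over 6 mm) while the oil hole is more than 20 mm from the nozzle (value of joint plunger above 0.006 m and horizontal distance between oil_hole and nozzle above 0.02 m).
It fails at once if a housing is moved more than 30 mm (distance of housing_1 from where it was at the start of the episode above 0.03 m).
It fails at once if a housing is moved more than 30 mm (distance of housing_2 from where it was at the start of the episode above 0.03 m).
It fails at once if the oil bottle is moved more than 30 mm (distance of oil_bottle from where it was at the start of the episode above 0.03 m).
It also fails if it takes over 38 s, if anything falls off the work surface, if the arm or the gripper's body presses on something with over 40 N, if the wrist force passes 120 N, or if a joint passes its speed limit or range.

## Working session

There is one attempt and no reset: what is moved stays moved. The work goes in short steps, Python scripts to look and compute and a shell command to move; the robot and the scene stay as the last step left them, time stands still between calls to the robot, and variables do not carry over. Pictures are saved under pics/ and viewed, at most 10 in all, crops included, and the job is handed in when it is done.

```bash
mkdir -p pics; cat > h.py <<'E'
import numpy as np, cv2
from station import ctrl
def save(n,im): cv2.imwrite(f'pics/{n}.png',cv2.cvtColor(im['pixels'],cv2.COLOR_RGB2BGR))
def cloud(im):
    H,W=im['range_z'].shape; f=H/2/np.tan(np.radians(im['vfov'])/2)
    K=np.array([[f,0,im['cx']],[0,f,im['cy']],[0,0,1.]])
    uv=np.stack(np.meshgrid(np.arange(W),np.arange(H)),-1).reshape(-1,1,2).astype(float)
    n=cv2.undistortPoints(uv,K,np.array([im['k1'],0,0,0.]))[:,0]
    z=im['range_z'].reshape(-1,1)
    c=np.hstack([n*z,z]); R=np.array(im['R']);t=np.array(im['t'])
    P=(c-t)@R; P[z[:,0]==0]=np.nan
    return P.reshape(H,W,3)
E
python3 - <<'E'
from h import *
for n in('scene','top'):
    im=ctrl.get_image(n); save(n+'0',im); np.savez(n+'0.npz',P=cloud(im),px=im['pixels'])
    R=np.array(im['R']); print(n,im['vfov'],im['k1'],-R.T@np.array(im['t']))
o=ctrl.get_obs(); print(o['time'],o['tool_pos'],np.round(o['orientation'],3),o['width'])
E
```

```text
scene 54.70353724004732 -0.04429666090293213 [ 94.10335329 430.56631178 762.08777577]
top 49.65733336276583 -0.1450103052473965 [ 531.31402051   29.44305945 1139.07174036]
0.1 [ 280.58768055 -558.23735124  303.20742421] [[ 0.893  0.449 -0.001]
 [ 0.449 -0.893  0.001]
 [-0.    -0.001 -1.   ]] 85.31635390518338
```

View pics/scene0.png

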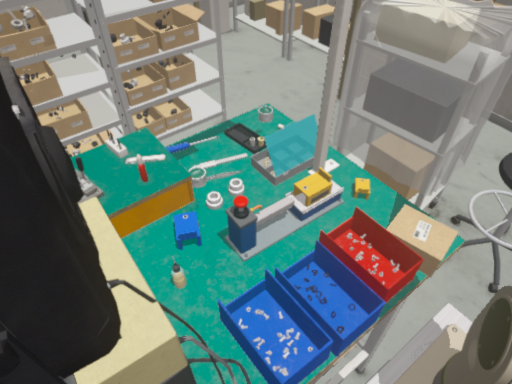

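View pics/top0.png

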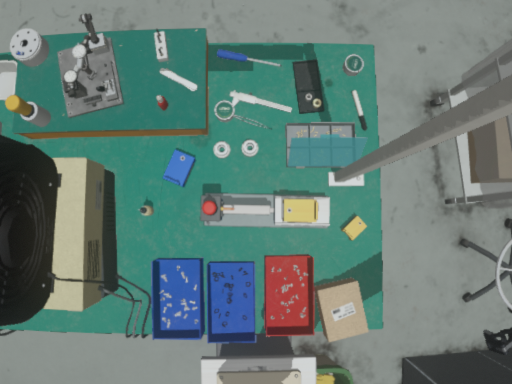

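The top view shows the station at rows 190–225, with the red plunger at (210,207) and the brass shoe on the ledge at (300,210). A small yellow decoy sits at (355,227), a blue shoe at (180,168), housings at (222,149) and (250,147), and the bottle at (146,210). In the scene view the plunger is at (240,203) and the shoe at (315,185).

```bash
python3 - <<'E'
from h import *
for n in('top','scene'):
    d=np.load(n+'0.npz');P=d['P'];px=d['px'];hsv=cv2.cvtColor(px,cv2.COLOR_RGB2HSV).astype(int)
    if n=='top':
        for q in[(210,207),(300,210),(315,210),(284,210),(324,210),(245,209),(355,227),(180,168),(222,149),(250,147),(146,210),(150,180),(345,178),(300,165),(290,130),(235,208),(230,260),(290,255),(210,130)]:
            print(q,P[q[1],q[0]].round(1))
    h,s,v=hsv[...,0],hsv[...,1],hsv[...,2]
    box=np.zeros(h.shape,bool)
    if n=='top': box[185:230,195:335]=1
    else: box[165:260,220:345]=1
    for nm,m in dict(red=((h<6)|(h>174))&(s>150),yel=(h>17)&(h<30)&(s>120)).items():
        m=m&box&~np.isnan(P[...,2]); Q=P[m]
        zt=np.percentile(Q[:,2],95); print(n,nm,len(Q),'z pct',np.percentile(Q[:,2],[5,25,50,75,95]).round(1))
        for lo,hi in ([(160,175)] if nm=='red' else [(80,97),(104,118)]):
            T=Q[(Q[:,2]>lo)&(Q[:,2]<hi)]
            if len(T)<8: continue
            r=cv2.minAreaRect(T[:,:2].astype(np.float32)); print('  z',lo,hi,len(T),T.mean(0).round(1),np.round(r[0],1),np.round(r[1],1),round(r[2],1))
    # station (all points z 8..200 near it)
    b=box&(P[...,2]>3)&(P[...,2]<200); 
    if n=='top':
        for lo,hi in[(3,25),(110,130),(45,60),(75,84)]:
            T=P[b&(P[...,2]>lo)&(P[...,2]<hi)]
            r=cv2.minAreaRect(T[:,:2].astype(np.float32)); print('band',lo,hi,len(T),np.median(T[:,2]).round(1),np.round(r[0],1),np.round(r[1],1),round(r[2],1))
E
```

```text
(210, 207) [563.4 112.3 167.4]
(300, 210) [ 556.  -109.    90.1]
(315, 210) [ 555.1 -144.7  106.6]
(284, 210) [556.5 -68.3  89.8]
(324, 210) [ 556.1 -178.5   48.9]
(245, 209) [560.3  30.5  82.8]
(355, 227) [ 509.4 -266.7   28.9]
(180, 168) [672.5 203.   39.3]
(222, 149) [729.2  92.7   1.2]
(250, 147) [7.343e+02 1.510e+01 1.000e-01]
(146, 210) [560.5 288.2  63.5]
(150, 180) [644.8 292.1   2.7]
(345, 178) [ 633.8 -220.   119.4]
(300, 165) [ 676.7 -116.9   47.2]
(290, 130) [781.3 -96.9   2.8]
(235, 208) [563.1  56.   81.2]
(230, 260) [423.6  73.    0. ]
(290, 255) [437.6 -88.   32.1]
(210, 130) [7.832e+02 1.260e+02 6.000e-01]
top red 64 z pct [163.3 165.4 166.5 168.  170.5]
  z 160 175 63 [564.  114.7 166.8] [563.5 114.6] [28.2 28.2] 89.5Traceback (most recent call last):
  File "<stdin>", line 13, in <module>
    return _quantile_unchecked(
        a, q, axis, out, overwrite_input, method, keepdims, weights)
    return _ureduce(a,
                    func=_quantile_ureduce_func,
    ...<5 lines>...
                    overwrite_input=overwrite_input,
                    method=method)
    r = func(a, **kwargs)
    result = _quantile(arr,
                       quantiles=q,
    ...<2 lines>...
                       out=out,
                       weights=wgt)
    slices_having_nans = np.isnan(arr[-1, ...])
                                  ~~~^^^^^^^^^
IndexError: index -1 is out of bounds for axis 0 with size 0
```

```bash
python3 - <<'E'
from h import *
d=np.load('top0.npz');px=d['px'];hsv=cv2.cvtColor(px,cv2.COLOR_RGB2HSV)
print([hsv[y,x].tolist() for x,y in[(290,210),(305,210),(355,227)]])
big=cv2.resize(px[170:245,190:375],None,fx=4,fy=4,interpolation=cv2.INTER_CUBIC); cv2.imwrite('pics/c.png',big[...,::-1])
for n in('top','scene'):
    d=np.load(n+'0.npz');P=d['P'];h,s,v=[a.astype(int) for a in cv2.split(cv2.cvtColor(d['px'],cv2.COLOR_RGB2HSV))]
    X,Y,Z=P[...,0],P[...,1],P[...,2]
    reg=(X>490)&(X<625)&(Y>-230)&(Y<170)
    yel=reg&(h>12)&(h<32)&(s>110)&(Z>40)
    red=reg&((h<8)|(h>172))&(s>120)&(Z>150)
    def rep(nm,m):
        T=P[m]
        if len(T)<8: print(n,nm,len(T));return
        r=cv2.minAreaRect(T[:,:2].astype(np.float32)); print(n,nm,len(T),'zmed',np.median(T[:,2]).round(1),'mean',T[:,:2].mean(0).round(1),'rect',np.round(r[0],1),np.round(r[1],1),round(r[2],1))
    rep('shoe all',yel); rep('plate',yel&(Z>85)&(Z<96)); rep('lug',yel&(Z>99)); rep('red',red)
    rep('base',reg&(Z>3)&(Z<20)); rep('tower',reg&(Z>112)&(Z<132)); rep('ledge',reg&(Z>43)&(Z<62)&~yel); rep('bar',reg&(Z>72)&(Z<90)&~yel)
    rep('station',reg&(Z>4))
    T=P[(X>590)&(X<680)&(Y>-290)&(Y<-140)&(Z>20)]
    print('post',len(T),T.min(0).round(),T.max(0).round() )
    for a in range(590,680,10):
        q=T[(T[:,0]>=a)&(T[:,0]<a+10)]
        if len(q): print(a,len(q),q[:,1].min().round(),q[:,1].max().round(),q[:,2].min().round(),q[:,2].max().round())
E
```

```text
[[26, 12, 149], [24, 106, 209], [24, 105, 208]]
top shoe all 1
top plate 1
top lug 0
top red 145 zmed 167.4 mean [563.3 115.3] rect [563.5 115.9] [30.7 28.3] 89.4
top base 1966 zmed 9.8 mean [557.8  -0.7] rect [557.6 -30.7] [134.7 396.8] 0.1
top tower 431 zmed 122.0 mean [562.9 101. ] rect [563.2  -3.7] [290.3  61.6] 89.7
top ledge 800 zmed 51.6 mean [ 555.  -121.9] rect [559.  -48.9] [287.2  76.2] 88.0
top bar 586 zmed 81.3 mean [559.6  -5.1] rect [558.7 -28.1] [244.7  59.2] 89.2
top station 4397 zmed 51.9 mean [558.5 -22.9] rect [557.6 -31. ] [134.7 396.3] 0.1
post 4797 [ 590. -249.   21.] [ 680. -141.  801.]
590 24 -192.0 -141.0 49.0 59.0
630 1901 -243.0 -214.0 27.0 799.0
640 1300 -218.0 -214.0 21.0 800.0
650 1277 -218.0 -214.0 22.0 801.0
660 171 -218.0 -215.0 43.0 799.0
670 124 -249.0 -141.0 36.0 59.0
scene shoe all 735 zmed 92.1 mean [ 550.2 -100.5] rect [556.6 -28.8] [240.7  58.8] 87.9
scene plate 515 zmed 92.1 mean [ 551.1 -106.3] rect [ 553.8 -107.4] [82.1 58.8] 87.9
scene lug 86 zmed 110.7 mean [554.  -81.1] rect [546.6 -29.6] [ 42.3 241.2] 2.9
scene red 141 zmed 167.4 mean [557.9 118.4] rect [559.1 117.6] [28.8 28.3] 53.7
scene base 1739 zmed 10.9 mean [537.4  11.9] rect [556.  -29.7] [398.4 131.4] 90.0
scene tower 405 zmed 122.5 mean [551.9 107.4] rect [556.8  -4.5] [292.8  64.9] 88.1
scene ledge 659 zmed 51.9 mean [540.5 -57.1] rect [558.5 -27. ] [334.2  76.6] 85.8
scene bar 556 zmed 80.4 mean [551.1  36.4] rect [555.9  -5.4] [290.3  59. ] 88.3
scene station 5056 zmed 53.8 mean [543.8   3.3] rect [540.9 -22.5] [385.1 114.9] 83.5
post 2737 [ 630. -247.   20.] [ 680. -140.  500.]
630 1475 -247.0 -212.0 20.0 500.0
640 528 -220.0 -212.0 21.0 498.0
650 491 -220.0 -212.0 21.0 495.0
660 36 -220.0 -215.0 42.0 489.0
670 207 -238.0 -140.0 20.0 57.0
```

View pics/c.png

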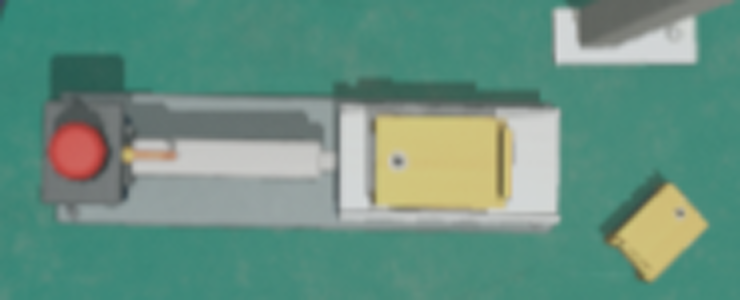

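The crop shows the plunger at left (78,150), the bar, the shoe plate with its oil hole at (398,160), and the lug at (505,160). The post stands at upper right. I still need the axis direction and the shoe pose from the top view.

```bash
python3 - <<'E'
from h import *
for n in('top','scene'):
    d=np.load(n+'0.npz');P=d['P'];h,s,v=[a.astype(int) for a in cv2.split(cv2.cvtColor(d['px'],cv2.COLOR_RGB2HSV))]
    X,Y,Z=P[...,0],P[...,1],P[...,2]
    reg=(X>500)&(X<612)&(Y>-215)&(Y<160)
    yel=reg&(h>15)&(h<32)&(s>75)&(Y<-40)
    def rep(nm,m):
        T=P[m]; 
        if len(T)<8: print(n,nm,len(T));return
        r=cv2.minAreaRect(T[:,:2].astype(np.float32)); print(n,nm,len(T),'zmed',np.median(T[:,2]).round(1),'rect',np.round(r[0],1),np.round(r[1],1),round(r[2],1),'y',np.percentile(T[:,1],[1,99]).round(1))
    rep('plate',yel&(Z>85)&(Z<97)); rep('lug',yel&(Z>102)&(Z<116))
    rep('tower',reg&(Z>118)&(Z<126)&(Y>80)); rep('ledge',reg&(Z>44)&(Z<62)&~yel&(Y<-15)); rep('bar',reg&(Z>74)&(Z<84)&(Y<80)&(Y>0)); rep('base',reg&(Z>4)&(Z<16))
    rep('pipe',reg&(Z>99)&(Z<119)&(Y>30)&(Y<85)&(X>550)&(X<570))
    # holes: dark pixels on plate
    m=(v<110)&(Z>80)&(Z<97)&(Y>-100)&(Y<-60)&(X>540)&(X<570); print(n,'hole',m.sum(),P[m].mean(0).round(1))
E
```

```text
top plate 680 zmed 91.8 rect [ 556.1 -107.5] [83.8 56.1] 89.2 y [-145.5  -67.9]
top lug 49 zmed 110.9 rect [ 555.2 -146.8] [ 5.1 40.3] 89.0 y [-149.2 -144. ]
top tower 342 zmed 122.2 rect [563.8 111.6] [59.1 61.5] 89.4 y [ 86.9 140.9]
top ledge 794 zmed 51.6 rect [ 556.5 -119.4] [146.1  76.2] 88.0 y [-191.8  -47.8]
top bar 265 zmed 80.3 rect [561.8  39.4] [79.2 23.2] 89.3 y [ 2.4 78.9]
top base 1642 zmed 10.3 rect [556.3 -27.6] [373.6 109.7] 89.5 y [-199.7  141.1]
top pipe 29 zmed 115.8 rect [562.3  72.4] [24.6  5.1] 89.4 y [60.1 84.6]
top hole 0 [nan nan nan]
scene plate 541 zmed 92.1 rect [ 554.2 -108.1] [83.3 59.9] 88.1 y [-147.3  -66.5]
scene lug 58 zmed 109.4 rect [ 552.7 -146.9] [ 7.2 43.8] 87.9 y [-151.  -143.2]
scene tower 294 zmed 122.7 rect [560.4 111.3] [60.5 65.1] 86.5 y [ 86.2 141.4]
scene ledge 501 zmed 51.6 rect [ 542.4 -108.7] [170.3  75.5] 75.4 y [-190.4  -45.9]
scene bar 248 zmed 80.8 rect [559.2  39.6] [79.2 25.7] 88.5 y [ 0.5 77.5]
scene base 1562 zmed 10.9 rect [551.9 -19.1] [354.8  99.3] 88.2 y [-183.1  142.5]
scene pipe 24 zmed 116.1 rect [559.5  71.7] [24.6  4.6] 89.2 y [59.6 84. ]
scene hole 0 [nan nan nan]<stdin>:15: RuntimeWarning: Mean of empty slice.
  ret = um.true_divide(
```

```bash
python3 -m creep '[{"tx":0,"ty":-0.05,"tz":0,"twist":8},{"tx":0.0,"ty":-0.05,"tz":0,"twist":8},{"tx":0,"ty":-0.05,"tz":0,"twist":8},{"tx":0,"ty":-0.05,"tz":0,"twist":0},{"tx":0,"ty":0,"tz":0,"twist":0},{"tx":0,"ty":0,"tz":0,"twist":0},{"tx":0,"ty":0,"tz":0,"twist":0},{"tx":0,"ty":0,"tz":0,"twist":0}]' 0 40
```

```text
time: 0.9
tool_pos: [230.6, -368.3, 303.7]
orientation: [[0.999, 0.046, -0.0], [0.046, -0.999, 0.0], [-0.0, -0.0, -1.0]]
wrist_force: [-0.3, 0.0, 0.3]
width: -0.1
gripper_force: 0.0
```

```bash
python3 -m creep '[{"tx":0.0395,"ty":-0.0236,"tz":0,"twist":4.5},{"tx":0.0395,"ty":-0.0236,"tz":0,"twist":0},{"tx":0.0395,"ty":-0.0236,"tz":0,"twist":0},{"tx":0.0395,"ty":-0.0236,"tz":0,"twist":0},{"tx":0.0395,"ty":-0.0236,"tz":0,"twist":0},{"tx":0.0395,"ty":-0.0236,"tz":0,"twist":0},{"tx":0.0395,"ty":-0.0236,"tz":0,"twist":0},{"tx":0.0395,"ty":-0.0236,"tz":0,"twist":0}]' 0 40
python3 -m creep '[{"tx":0,"ty":0,"tz":0,"twist":0},{"tx":0,"ty":0,"tz":0,"twist":0},{"tx":0,"ty":0,"tz":0,"twist":0},{"tx":0,"ty":0,"tz":0,"twist":0},{"tx":0,"ty":0,"tz":0,"twist":0},{"tx":0,"ty":0,"tz":0,"twist":0},{"tx":0,"ty":0,"tz":0,"twist":0},{"tx":0,"ty":0,"tz":0,"twist":0}]'
```

```text
time: 1.7
tool_pos: [552.5, -185.5, 303.2]
orientation: [[0.999, -0.033, -0.0], [-0.033, -0.999, 0.001], [-0.0, -0.001, -1.0]]
wrist_force: [-0.5, -1.2, 0.9]
width: 0.2
gripper_force: 0.0
time: 2.5
tool_pos: [550.5, -185.6, 304.1]
orientation: [[0.999, -0.032, 0.0], [-0.032, -0.999, -0.0], [0.0, 0.0, -1.0]]
wrist_force: [0.4, 1.2, -0.3]
width: -0.3
gripper_force: 0.0
```

```bash
python3 -m creep '[{"tx":0.0024,"ty":0,"tz":0.03,"twist":0},{"tx":0,"ty":0,"tz":0.03,"twist":0},{"tx":0,"ty":0,"tz":0.03,"twist":0},{"tx":0,"ty":0,"tz":0.03,"twist":0},{"tx":0,"ty":0,"tz":0.022,"twist":0},{"tx":0,"ty":0,"tz":0,"twist":0},{"tx":0,"ty":0,"tz":0,"twist":0},{"tx":0,"ty":0,"tz":0,"twist":0}]'
python3 - <<'E'
from h import *
im=ctrl.get_image('scene');cv2.imwrite('pics/s1.png',cv2.resize(im['pixels'][110:270,210:400],None,fx=4,fy=3.7)[...,::-1])
E
```

```text
time: 3.3
tool_pos: [553.8, -185.8, 163.6]
orientation: [[0.999, -0.032, 0.002], [-0.032, -0.999, -0.001], [0.002, 0.001, -1.0]]
wrist_force: [0.6, -0.6, 0.1]
width: 0.2
gripper_force: 0.0
```

View pics/s1.png

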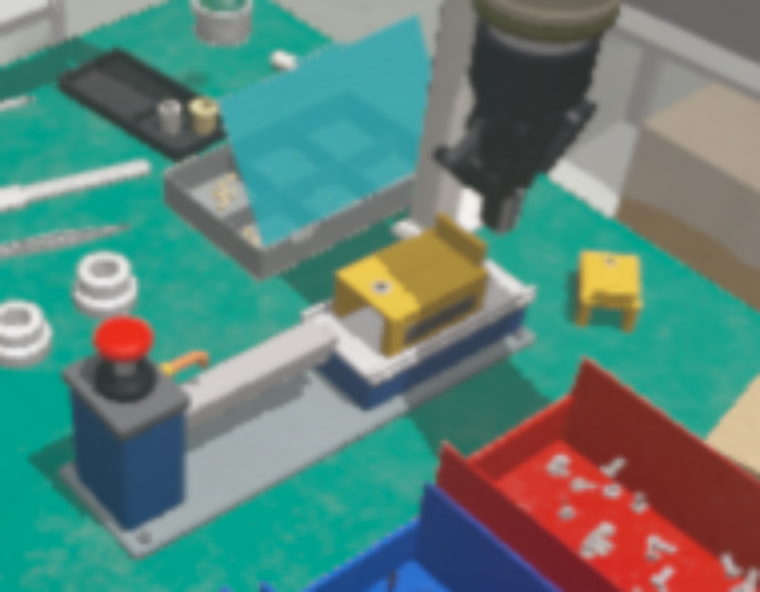

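The closed fingertips (500,215) sit behind the lug, in line with it and clear of the post. I'm starting the push.

```bash
python3 -m creep '[{"tx":0,"ty":-0.006,"tz":0,"twist":0},{"tx":0,"ty":-0.006,"tz":0,"twist":0},{"tx":0,"ty":-0.006,"tz":0,"twist":0},{"tx":0,"ty":-0.006,"tz":0,"twist":0},{"tx":0,"ty":-0.008,"tz":0,"twist":0},{"tx":0,"ty":-0.008,"tz":0,"twist":0},{"tx":0,"ty":-0.008,"tz":0,"twist":0},{"tx":0,"ty":-0.008,"tz":0,"twist":0}]'
cat > m.py <<'E'
from h import *
for n in('top','scene'):
    im=ctrl.get_image(n);P=cloud(im);h,s,v=[a.astype(int) for a in cv2.split(cv2.cvtColor(im['pixels'],cv2.COLOR_RGB2HSV))]
    X,Y,Z=P[...,0],P[...,1],P[...,2]
    yel=(X>500)&(X<612)&(Y>-160)&(Y<85)&(h>15)&(h<32)&(s>75)&(Z>75)
    T=P[yel&(Z<98)]; L=P[yel&(Z>=98)&(Z<115)]
    for nm,T in(('plate',T),('lug',L)):
        if len(T)<8: print(n,nm,len(T));continue
        r=cv2.minAreaRect(T[:,:2].astype(np.float32)); print(n,nm,len(T),'z',np.percentile(T[:,2],[10,50,90]).round(1),'rect',np.round(r[0],1),np.round(r[1],1),round(r[2],1),'y',np.percentile(T[:,1],[1,99]).round(1))
    if n=='scene': save('latest',im); last=im
o=ctrl.get_obs();print(o['time'],o['tool_pos'].round(1) if hasattr(o['tool_pos'],'round') else o['tool_pos'],np.round(o['wrist_force'],1))
E
python3 m.py
```

```text
time: 4.15
tool_pos: [554.9, -129.2, 162.2]
orientation: [[0.999, -0.032, 0.0], [-0.032, -0.999, -0.001], [0.001, 0.001, -1.0]]
wrist_force: [1.0, -3.5, 2.6]
width: 0.2
gripper_force: 1.8
top plate 543 z [89.2 91.7 94.2] rect [556.5 -73.1] [81.6 55.9] 89.3 y [-111.   -32.4]
top lug 8 z [107.7 111.  113. ] rect [ 538.6 -109.7] [8.7 4. ] 24.1 y [-113.1 -108.5]
scene plate 631 z [84.3 91.9 93.7] rect [554.6 -69.5] [81.3 61.8] 87.5 y [-109.1  -29.5]
scene lug 71 z [ 99.5 107.1 112.7] rect [565.  -28.8] [174.2  40.5] 81.3 y [-114.5  -56.3]
4.25 [ 554.9 -127.8  162. ] [-1.3  0.2 -0.4]
```

```bash
python3 -m creep '[{"tx":0,"ty":-0.01,"tz":0,"twist":0},{"tx":0,"ty":-0.01,"tz":0,"twist":0},{"tx":0,"ty":-0.01,"tz":0,"twist":0},{"tx":0,"ty":-0.01,"tz":0,"twist":0},{"tx":0,"ty":-0.01,"tz":0,"twist":0},{"tx":0,"ty":-0.01,"tz":0,"twist":0},{"tx":0,"ty":-0.008,"tz":0,"twist":0},{"tx":0,"ty":-0.004,"tz":0,"twist":0}]'
python3 m.py; python3 - <<'E'
import cv2
a=cv2.imread('pics/latest.png')[130:270,200:360];cv2.imwrite('pics/s2.png',cv2.resize(a,None,fx=4,fy=4))
E
```

```text
time: 5.05
tool_pos: [557.0, -56.4, 161.9]
orientation: [[1.0, -0.031, -0.0], [-0.031, -1.0, 0.0], [-0.0, -0.0, -1.0]]
wrist_force: [-1.4, -1.5, -0.6]
width: -0.2
gripper_force: 0.6
top plate 412 z [84.8 87.4 89.9] rect [559.2   6.6] [67.1 56.9] 87.1 y [-22.6  38.3]
top lug 0
scene plate 664 z [83.7 87.  88.9] rect [556.7  -3.8] [91.3 60.5] 88.2 y [-38.9  41.7]
scene lug 63 z [ 99.1 105.1 107.6] rect [566.1  13.9] [121.5  42. ] 77.4 y [-45.6  66.4]
5.15 [557.1 -56.8 162. ] [0.1 0.3 0.1]
```

View pics/s2.png

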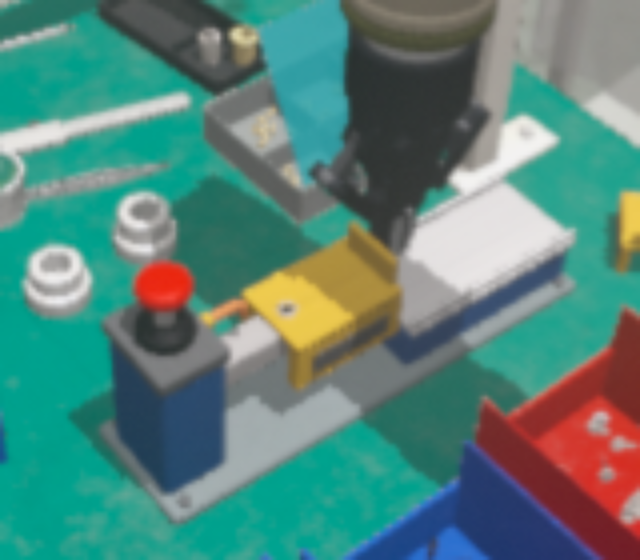

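The shoe has dropped and hangs over the bar (plate z about 87, level), with the hole at (288,308). It needs about 31 mm more, so I'm pushing most of that gently.

```bash
python3 -m creep '[{"tx":0,"ty":-0.005,"tz":0,"twist":0},{"tx":0,"ty":-0.005,"tz":0,"twist":0},{"tx":0,"ty":-0.005,"tz":0,"twist":0},{"tx":0,"ty":-0.005,"tz":0,"twist":0},{"tx":0,"ty":-0.005,"tz":0,"twist":0},{"tx":0,"ty":-0.003,"tz":0,"twist":0},{"tx":0,"ty":-0.002,"tz":0,"twist":0},{"tx":0,"ty":0,"tz":0,"twist":0}]'
python3 m.py; python3 - <<'E'
import cv2
a=cv2.imread('pics/latest.png')[180:260,220:320];cv2.imwrite('pics/s3.png',cv2.resize(a,None,fx=7,fy=7,interpolation=cv2.INTER_CUBIC))
E
```

```text
time: 5.95
tool_pos: [558.0, -27.2, 161.9]
orientation: [[1.0, -0.031, 0.0], [-0.031, -1.0, 0.0], [0.0, -0.0, -1.0]]
wrist_force: [-0.7, 0.5, 0.6]
width: -0.1
gripper_force: 0.0
top plate 360 z [84.4 86.6 88.9] rect [560.4  42. ] [53.4 56. ] 89.4 y [18.  68.7]
top lug 4
scene plate 662 z [82.8 87.  89. ] rect [556.9  25. ] [91.1 61.1] 87.9 y [-10.5  70.4]
scene lug 62 z [ 99.5 105.9 108.3] rect [548.  28.] [42.1 93.3] 12.7 y [-16.6  68.7]
6.05 [557.9 -27.4 161.9] [-0.6 -0.1 -0.1]
```

View pics/s3.png

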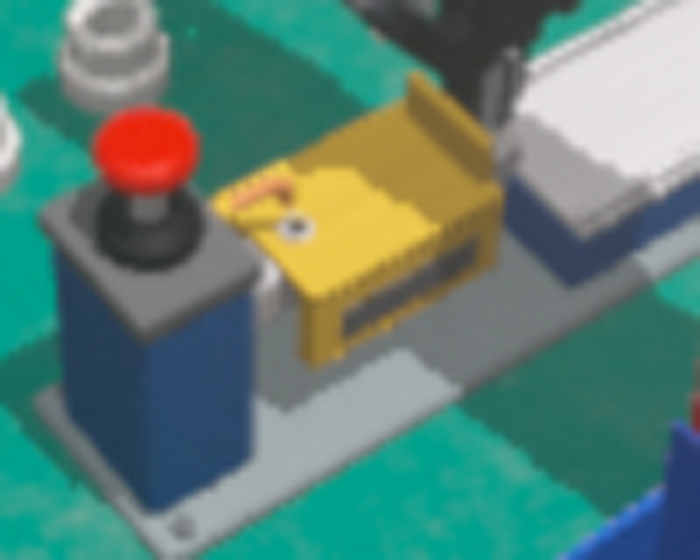

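The hole is at crop (296,227) and the nozzle mouth at about (290,195), directly above it. I'll compute the offset from the pixel rays.

```bash
python3 - <<'E'
from h import *
im=ctrl.get_image('scene')
H=384;f=H/2/np.tan(np.radians(im['vfov'])/2);K=np.array([[f,0,im['cx']],[0,f,im['cy']],[0,0,1.]])
R=np.array(im['R']);t=np.array(im['t']);C=-R.T@t
for nm,u,v,z in(('hole',296/7+220,227/7+180,86),('noz',289/7+220,192/7+180,102),('noz2',289/7+220,198/7+180,100)):
    n=cv2.undistortPoints(np.array([[[u-.4,v-.4]]]),K,np.array([im['k1'],0,0,0.]))[0,0]
    d=R.T@np.array([n[0],n[1],1]); print(nm,(C+d*(z-C[2])/d[2]).round(1))
E
```

```text
hole [560.3  55.7  86. ]
noz [563.3  56.6 102. ]
noz2 [562.5  57.2 100. ]
```

```bash
python3 -m creep '[{"tx":0,"ty":-0.001,"tz":0,"twist":0},{"tx":0,"ty":-0.001,"tz":0,"twist":0},{"tx":0,"ty":0,"tz":0,"twist":0},{"tx":0,"ty":0.006,"tz":0,"twist":0},{"tx":0,"ty":0.012,"tz":0,"twist":0},{"tx":0,"ty":0.012,"tz":0,"twist":0},{"tx":0,"ty":0,"tz":-0.02,"twist":0},{"tx":0,"ty":0,"tz":-0.03,"twist":0}]'
python3 -m creep '[{"tx":0,"ty":0,"tz":-0.03,"twist":0},{"tx":0,"ty":0,"tz":-0.03,"twist":0},{"tx":0,"ty":0,"tz":0,"twist":0},{"tx":0,"ty":-0.03,"tz":0,"twist":0},{"tx":0,"ty":-0.03,"tz":0,"twist":0},{"tx":0,"ty":-0.03,"tz":0,"twist":0},{"tx":0,"ty":0,"tz":0,"twist":0},{"tx":0,"ty":0,"tz":0,"twist":0}]'
python3 m.py
```

```text
time: 6.9
tool_pos: [556.0, -57.5, 210.9]
orientation: [[0.999, -0.034, -0.004], [-0.034, -0.999, 0.0], [-0.004, -0.0, -1.0]]
wrist_force: [0.6, -0.1, 0.7]
width: 0.2
gripper_force: 0.0
time: 7.7
tool_pos: [559.8, 33.9, 271.4]
orientation: [[1.0, -0.031, -0.001], [-0.031, -1.0, -0.0], [-0.001, 0.0, -1.0]]
wrist_force: [-0.2, -0.4, 0.5]
width: 0.1
gripper_force: 0.0
top plate 0
top lug 0
scene plate 660 z [82.9 87.  88.9] rect [557.9  30.3] [84.2 58.9] 88.6 y [-8.8 71.7]
scene lug 59 z [ 99.6 105.8 108.9] rect [547.2  30.2] [41.  89.6] 11.7 y [-10.9  68.5]
7.8 [560.   32.6 271.5] [-0.7  0.8 -0.2]
```

```bash
python3 -m creep '[{"tx":0,"ty":-0.03,"tz":0,"twist":0},{"tx":0,"ty":-0.03,"tz":0,"twist":0},{"tx":0,"ty":-0.0215,"tz":0,"twist":0},{"tx":0,"ty":0,"tz":0,"twist":0},{"tx":0,"ty":0,"tz":0.01,"twist":0},{"tx":0,"ty":0,"tz":0.01,"twist":0},{"tx":0,"ty":0,"tz":0.006,"twist":0},{"tx":0,"ty":0,"tz":0,"twist":0}]'
python3 m.py; python3 - <<'E'
import cv2
a=cv2.imread('pics/latest.png')[150:250,200:320];cv2.imwrite('pics/s4.png',cv2.resize(a,None,fx=5,fy=5,interpolation=cv2.INTER_CUBIC))
E
```

```text
time: 8.6
tool_pos: [562.1, 114.5, 244.4]
orientation: [[0.999, -0.033, -0.002], [-0.033, -0.999, -0.001], [-0.002, 0.001, -1.0]]
wrist_force: [0.8, 0.3, -0.6]
width: -0.1
gripper_force: 0.0
top plate 615 z [84.1 86.7 89. ] rect [560.2  27.8] [81.7 55.9] 89.4 y [-7.9 65.8]
top lug 36 z [103.8 106.  108.5] rect [559.3  -8.8] [ 5.  40.1] 87.6 y [-12.1  -6.5]
scene plate 657 z [82.9 87.  89. ] rect [557.7  30.2] [83.8 59.1] 88.2 y [-9.7 71.8]
scene lug 58 z [100.1 105.4 108.2] rect [548.4  28.7] [41.1 91.1] 11.7 y [-11.5  68. ]
8.7 [562.6 115.3 245.8] [ 0.4 -0.4  0.3]
```

View pics/s4.png

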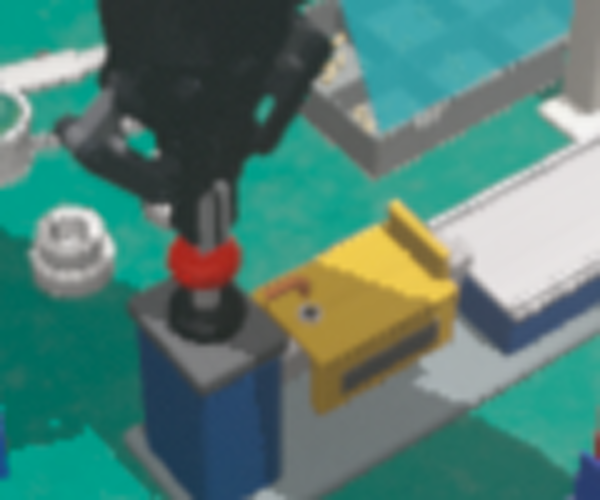

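The fingertips (213,235) are centred just above the plunger head, and the shoe's hole (310,312) is under the nozzle. Pressing now.

```bash
python3 -m creep '[{"tx":0,"ty":0,"tz":0.004,"twist":0},{"tx":0,"ty":0,"tz":0.004,"twist":0},{"tx":0,"ty":0,"tz":0.004,"twist":0},{"tx":0,"ty":0,"tz":0.003,"twist":0},{"tx":0,"ty":0,"tz":0.002,"twist":0},{"tx":0,"ty":0,"tz":0.001,"twist":0},{"tx":0,"ty":0,"tz":0,"twist":0},{"tx":0,"ty":0,"tz":0,"twist":0}]'
```

```text
time: 9.5
tool_pos: [562.8, 115.8, 228.4]
orientation: [[0.999, -0.032, 0.001], [-0.032, -0.999, -0.0], [0.001, 0.0, -1.0]]
wrist_force: [0.2, -0.4, 5.9]
width: 0.2
gripper_force: 3.2
```

```bash
python3 -m creep '[{"tx":0,"ty":0,"tz":0.001,"twist":0},{"tx":0,"ty":0,"tz":0,"twist":0},{"tx":0,"ty":0,"tz":0.001,"twist":0},{"tx":0,"ty":0,"tz":0,"twist":0},{"tx":0,"ty":0,"tz":0,"twist":0},{"tx":0,"ty":0,"tz":0,"twist":0},{"tx":0,"ty":0,"tz":0,"twist":0},{"tx":0,"ty":0,"tz":0,"twist":0}]'
```

```text
time: 10.3
tool_pos: [562.9, 115.9, 227.6]
orientation: [[0.999, -0.032, 0.002], [-0.032, -0.999, -0.0], [0.002, 0.0, -1.0]]
wrist_force: [-5.1, -2.0, 16.5]
width: -0.2
gripper_force: 8.2
```

Force rose to 16.5 N, well above the 7 N spring, while the tool barely moved, so the plunger is on its stop. Releasing.

```bash
python3 -m creep '[{"tx":0,"ty":0,"tz":-0.005,"twist":0},{"tx":0,"ty":0,"tz":-0.01,"twist":0},{"tx":0,"ty":0,"tz":-0.02,"twist":0},{"tx":0,"ty":0,"tz":-0.03,"twist":0},{"tx":0,"ty":0,"tz":-0.03,"twist":0},{"tx":0,"ty":0,"tz":0,"twist":0},{"tx":0,"ty":0,"tz":0,"twist":0},{"tx":0,"ty":0,"tz":0,"twist":0}]'
python3 m.py; python3 - <<'E'
import cv2
a=cv2.imread('pics/latest.png')[150:250,200:320];cv2.imwrite('pics/s5.png',cv2.resize(a,None,fx=5,fy=5,interpolation=cv2.INTER_CUBIC))
E
```

```text
time: 11.1
tool_pos: [562.1, 115.6, 319.7]
orientation: [[0.999, -0.032, -0.002], [-0.032, -0.999, -0.0], [-0.002, 0.0, -1.0]]
wrist_force: [0.3, -0.2, -0.3]
width: 0.2
gripper_force: 0.0
top plate 648 z [83.9 86.5 89.1] rect [560.2  29. ] [84. 56.] 89.4 y [-7.8 70. ]
top lug 37 z [104.3 106.3 109.3] rect [562.   24.7] [71.1 40.1] 85.4 y [-12.1  36.1]
scene plate 658 z [83.3 87.  89.1] rect [557.6  30.3] [84.5 60.3] 88.8 y [-9.5 72. ]
scene lug 57 z [ 99.7 105.8 108.5] rect [548.2  28.7] [41.8 90.6] 11.7 y [-11.5  68.7]
11.2 [562.1 115.6 319.7] [ 0.4 -0.6 -0.7]
```

View pics/s5.png

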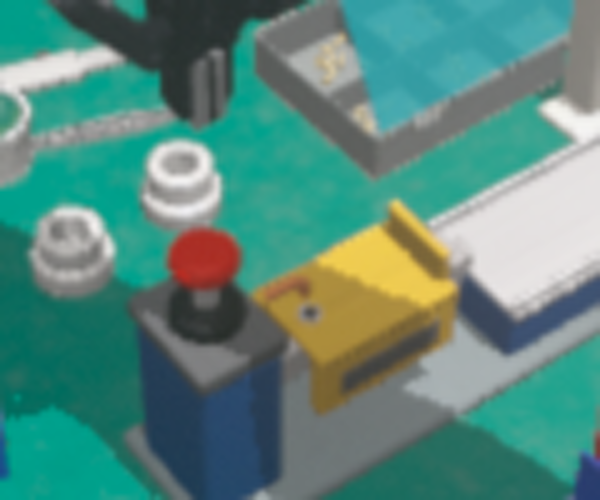

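The plunger is back up (205,258), the shoe is unmoved with its hole (310,312) under the nozzle, and the gripper is clear.

```bash
python3 -c "
from station import ctrl
print(ctrl.hand_in())"
```

```text
the job is handed in; nothing more can be done
None
```

The shoe hangs level on the bar with its oil hole within about 2 mm of the point under the nozzle; the plunger was pressed to its stop and sprang back, and the job was handed in at about 11 s, with no verdict returned.

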